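# Thread spacer and cover plate over the slanted stand's two pins

## Task

Build up the plate pack on the slanted assembly stand: thread the small thick spacer plate over both guide pins and slide it fully down onto the seat, then thread the larger cover plate over the same two pins until it lies flat on the spacer. Let go of both plates, and leave the controller, battery and wheels round about where they are.

Things in the scene. Friction and masses are not known exactly. Their poses are not given: they have to be found in the camera images.
- stand: Assembly stand with a flat grey foot 150 x 170 x 10 mm, fixed to the table; its place and yaw vary. Origin: centre of the foot's underside. Its x axis points level to the rear of the stand, y along the width, z up. It carries the slanted seat.
- seat: Slanted face of the stand, fixed to it. Origin: centre of the top of the dark steel bar (30 mm in x, 130 mm in y) the plates lie on, 78 mm above the table. z: square to the face, along the pins, 25 deg from vertical, leaning to the stand's front; y: level, along the row of two pins; x: up the slope. The bar stands 18 mm proud of the backing plate (104 x 158 mm), leaving fingers that room.
- pin_a (a point): Tip of the guide pin at y = +40 mm of the seat. Both pins are steel, stand along the seat's z at x = 0, 10 mm in diameter up to 30 mm above the seat's origin, then taper to a 4 mm wide tip at 39 mm.
- pin_b (a point): Tip of the other, equal guide pin, at y = -40 mm of the seat.
- spacer: Spacer plate, bare steel-grey metal, the small thick one: 44 mm (x) x 110 mm (y) x 14 mm (z), two 14 mm round through holes at y = +40 and -40 mm. Loose, lies flat on the table at the start. Origin: its centre, 7 mm above the underside. Symmetrical: fits either way round. 0.10 to 0.21 kg.
- cover: Cover plate, bare steel-grey metal, the large thin one: 60 mm (x) x 150 mm (y) x 10 mm (z), two 14 mm round through holes at y = +40 and -40 mm and a window 21 x 37 mm between them. Loose, flat on the table at the start. Origin: its centre, 5 mm above the underside. Symmetrical: fits either way round. Lying on the seated spacer, its centre is 19 mm above the seat's origin along z. 0.10 to 0.21 kg.
- controller: Bystander: light grey controller box 72 x 101 x 26 mm, loose on the table. Origin: centre of its underside.
- battery: Bystander: grey battery pack 49 x 104 x 26 mm, loose on the table. Origin: centre of its underside.
- wheel_far: Bystander: black-tyred wheel, 52 mm in diameter and 21 mm high, lying flat behind the plates. Origin: centre of its underside.
- wheel_near: Bystander: black-tyred wheel, 52 mm in diameter and 21 mm high, lying flat between stand and robot. Origin: centre of its underside.
Things that resemble listed ones, but are neither listed nor needed, are in the scene too. What is shaped like the spacer but black or red is not meant.

How it is judged:
By the outcome, as a careful person would: the job done as asked, in the order asked, and still so for the second after the job is handed in, with the robot touching nothing.
It also fails if it takes over 59 s, if anything falls off the work surface, if the arm or the gripper's body presses on something with over 40 N, if the wrist force passes 120 N, or if a joint passes its speed limit or range.

## Robot

A 6-joint arm with a two-finger parallel gripper is mounted at the origin on a cart in front of the work surface, level with it; the furniture and walls round the work are solid. World frame = base frame: x ahead of the robot, y to its left, z up, the work surface at z = 0. Lengths are in m, angles in rad, forces in N, time in s.
With the tool pointing down it reaches from about 0.375 to 0.9 m from the base axis. Payload 3.1 kg.
Tool frame: the origin (TCP) lies at the centre of the arm's flange, where the gripper is bolted on; the fingertips stand 173 mm ahead of it and the grasp point (between the pads) lies 155 mm ahead of it; z points along the fingers, y is the line along which they close (so a half turn about z gives the same grasp; the last joint's range is limited). The gripper opens to 85 mm and grips with 20 to 120 N. Pads are 22 mm wide; open, the fingers measure 114 mm over their backs; the gripper's body (76 mm by 85 mm) begins 54 mm behind the grasp point. The pads swing forward as they close: fully open they stand 13 mm farther back than shut.
Start: joints at [-1.306, 0.527, 1.433, -0, 1.181, -0.178], TCP at [0.268, -0.565, 0.405] pointing down, gripper open.
Joint ranges: [-3.08, 3.08], [-0.75, 2.2], [0.22, 2.44], [-1.43, 4.57], [0, 2.65], [-2.85, 2.85]. Speed limits (rad/s): [2.79, 2.79, 3.14, 3.14, 3.14, 3.14].

## Interface

Orientations are given as a unit quaternion [x, y, z, w].
In Python, from station import * gives the robot as it stands.
- The arm moves only by the shell command python3 -m jog 'ROWS' [OPENING] [FORCE]. ROWS is a JSON object of lists of equal length, an entry for each row: "linear": the shift along the world's x, y, z in mm, a list of three; "turn": the turn about the world's z in units of 5 degrees (1.0 is 5 degrees). A call has 1 to 12 rows; each row shifts and turns the commanded pose from where the row before left it; what a row does not reach is not made up. A row lasts 1/8 s, in which the tool goes at most 62.5 mm and 10.7 degrees, less where a joint would pass 70% of its speed; a pose out of reach is approached as far as the arm can. A call is refused whole if a number of a shift passes 62.5 or a number of a turn 1, either way. A call with a gripper value outside its range is refused whole. OPENING is the opening, from 0 (shut) to 1 (fully open), set as the call begins (- or left out, the last holds). The fingers move at their own pace and stop on an object; FORCE is the grip in N (left out, the last holds). Time passes only in rows, so rows that do not move let the fingers close. It gives the time, the measured TCP pose, the force, the opening and the grip force at its end, in the units of the state.
- sense(): the state, without advancing time (a new reading comes with each control period).
- snapshot(name): name is "scene" or "top"; returns the picture (420x560x3 uint8, red, green, blue); there is no depth.
- get_calibration(name): a dict with "fx", "fy", "cx", "cy" (pixels), "world_to_cam" (4x4, takes a point from world to camera coordinates). Camera axes: x right, y down, z forward; pixel columns grow to the right and rows downward; lengths in m; the calibration is good to about 2 mm. A picture is of the moment at which its call begins. get_calibration takes no time and is no camera call.
- sign_off(): hands the job in; it is judged then, once.
The state is a dict: "t": time; "q": joint angles; "qd": joint speeds; "tau": joint torques, N m; "tcp_pos": TCP position; "tool_rot": TCP orientation; "force": force on the tool from outside, world axes, zero at the start; "ft_torque": the same for the moment, N m; "finger_gap": opening from 0.0 (shut) to 1.0 (fully open); "gripper_force": force on a finger pad.
Only numpy, scipy, OpenCV 4.12 (cv2) and the standard library are available. Lean on these libraries where they do the work, as an engineer would, in place of code of your own. Each camera call takes 0.05 s, during which the arm holds its last target. There are 200 camera calls.

## Working session

There is one attempt and no reset: what is moved stays moved. The work goes in short steps, Python scripts to look and compute and a shell command to move; the robot and the scene stay as the last step left them, time stands still between calls to the robot, and variables do not carry over. Pictures are saved under pics/ and viewed, at most 10 in all, crops included, and the job is handed in when it is done.

```bash
ls; mkdir -p pics; python3 - <<'E'
from station import *
import cv2
for n in("scene","top"):
    im=snapshot(n); cv2.imwrite(f"pics/{n}0.png",im[:,:,::-1]); c=get_calibration(n); print(n,c)
print(sense())
E
```

```text
pics
scene {'fx': 390.2552897351053, 'fy': 390.2552897351053, 'cx': 283.386661008359, 'cy': 208.9313995449763, 'world_to_cam': array([[-0.84269687, -0.53838089,  0.00282753,  0.42961072],
       [-0.38920572,  0.60555596, -0.69413319,  0.30696981],
       [ 0.37199582, -0.58604436, -0.71984104,  0.78195552],
       [ 0.        ,  0.        ,  0.        ,  1.        ]])}
top {'fx': 429.8774024918419, 'fy': 429.8774024918419, 'cx': 282.81389907950893, 'cy': 208.57133460056187, 'world_to_cam': array([[-0.02963824, -0.99911828, -0.02973626, -0.0195381 ],
       [-0.99564101,  0.03214096, -0.0875553 ,  0.56265784],
       [ 0.08843385,  0.02701166, -0.99571573,  1.27405866],
       [ 0.        ,  0.        ,  0.        ,  1.        ]])}
{'t': 0.1, 'q': array([-1.30649064e+00,  5.28376392e-01,  1.43377339e+00,  8.37969194e-06,
        1.18142579e+00, -1.78500836e-01]), 'qd': array([ 0.00048385, -0.00215183, -0.00287234, -0.0003769 , -0.00185863,
       -0.00075628]), 'tau': array([-1.64204089e-04, -4.43304706e+01, -1.78587949e+01, -1.89303373e-04,
        3.93427021e-03, -2.83220129e-05]), 'tcp_pos': array([ 0.26774251, -0.56440226,  0.40382944]), 'tool_rot': array([ 9.75590126e-01,  2.19597184e-01, -3.86517538e-05, -9.90710297e-04]), 'force': array([-0.70539506, -0.05528092, -0.4724645 ]), 'ft_torque': array([-0.01338144, -0.00947116,  0.01787   ]), 'gripper_force': 0.0, 'finger_gap': 0.9997088379501218}
```

View pics/scene0.png

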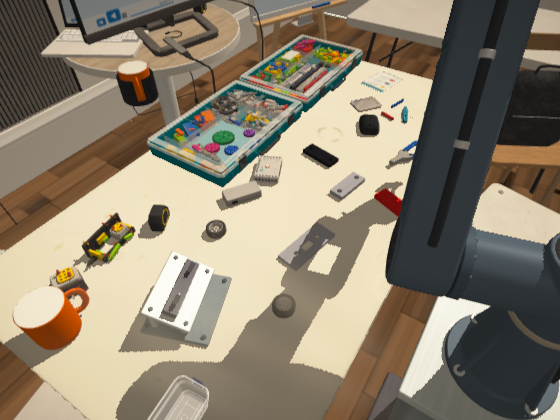

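View pics/top0.png

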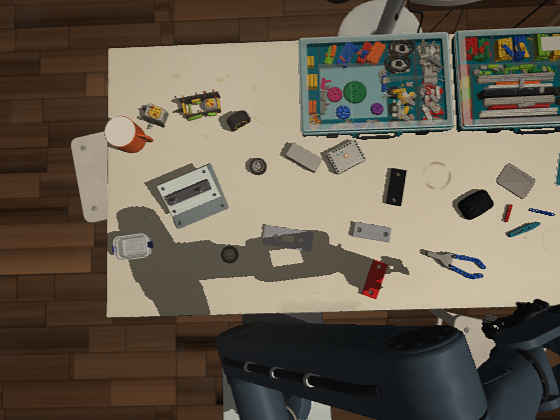

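Top view: the candidates for the spacer are the grey plate (370,231), black (395,186), red (374,278), and the grey battery (300,157). I choose (370,231). The cover, with its window, is at (288,238) and the stand at (190,193). I'll check this in a crop.

```bash
python3 - <<'E'
import cv2,numpy as np
t=cv2.imread("pics/top0.png");s=cv2.imread("pics/scene0.png")
R=lambda im,x,y,w,h,k:cv2.resize(im[y:y+h,x:x+w],None,fx=k,fy=k,interpolation=cv2.INTER_CUBIC)
a=np.hstack([R(t,145,150,100,75,4),R(t,255,205,100,75,4)])
b=np.hstack([R(t,330,195,100,75,4),R(s,135,240,100,75,4)*1])
b=np.hstack([b[:,:400],b[:,400:]])
cv2.imwrite("pics/crop1.png",np.vstack([a,b]))
E
```

```text
(no output)
```

View pics/crop1.png

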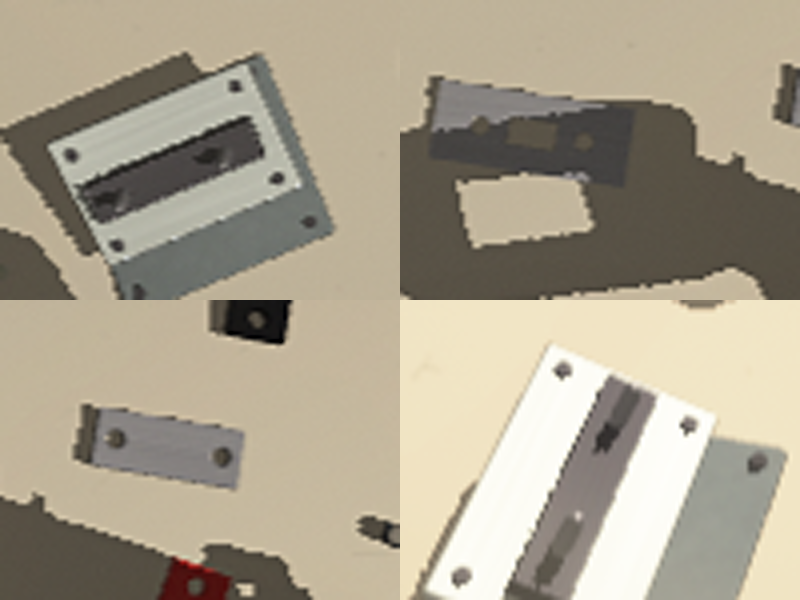

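```bash
cat > h.py <<'E'
from station import *
import cv2,numpy as np
from scipy.optimize import least_squares
C={n:get_calibration(n) for n in("scene","top")}
def proj(n,P):
    c=C[n];p=np.asarray(P)@c["world_to_cam"][:3,:3].T+c["world_to_cam"][:3,3]
    return np.stack([c["fx"]*p[...,0]/p[...,2]+c["cx"],c["fy"]*p[...,1]/p[...,2]+c["cy"]],-1)
def ray(n,u,v,z):
    c=C[n];M=c["world_to_cam"];R=M[:3,:3];o=-R.T@M[:3,3]
    d=R.T@np.array([(u-c["cx"])/c["fx"],(v-c["cy"])/c["fy"],1]);return o+d*(z-o[2])/d[2]
def tri(a,b):
    f=lambda P:np.r_[proj("top",P)-a,proj("scene",P)-b]
    r=least_squares(f,[.5,0,.05]);return r.x,np.abs(r.fun).max()
E
python3 - <<'E'
from h import *
def T(x,y):return (145+x/4,150+y/4)
def S(x,y):return (135+(x-400)/4,240+(y-300)/4)
for n,a,b in [("bar far -up",T(247,118),S(613,375)),("bar far -dn",T(265,152),S(655,395)),("bk far up",T(250,66),S(550,343)),("bk far dn",T(302,187),S(717,415)),("foot",T(332,232),S(787,450)),("screw1",T(235,87),S(563,370)),("screw2",T(278,178),S(689,424)),("screw3",T(70,155),S(461,576)),("footscrew",T(310,222),S(757,462))]:
    x,e=tri(a,b);print(n,x.round(4),round(e,2))
# plates
im=cv2.imread("pics/top0.png")
Tc=lambda x,y:(330+x/4,195+(y-300)/4)
for n,z,pts in[("spacer holes",.014,[Tc(115,438),Tc(222,457)]),("spacer corners",.014,[Tc(102,408),Tc(245,432),Tc(236,490),Tc(93,464)])]:
    P=np.array([ray("top",*p,z) for p in pts]);d=P[1]-P[0];print(n,P.round(4).tolist(),P.mean(0),np.linalg.norm(d),np.degrees(np.arctan2(d[1],d[0])))
Tk=lambda x,y:(255+(x-400)/4,205+y/4)
for n,z,pts in[("cover holes",.010,[Tk(481,125),Tk(584,142)]),("cover corners",.010,[Tk(440,79),Tk(635,110),Tk(626,187),Tk(430,156)])]:
    P=np.array([ray("top",*p,z) for p in pts]);d=P[1]-P[0];print(n,P.round(4).tolist(),P.mean(0),np.linalg.norm(d),np.degrees(np.arctan2(d[1],d[0])))
E
```

```text
bar far -up [0.6467 0.1796 0.0783] 0.95
bar far -dn [0.625  0.1707 0.0653] 0.31
bk far up [0.6896 0.1802 0.0772] 0.44
bk far dn [0.6022 0.1491 0.0378] 0.04
foot [0.5697 0.1314 0.0067] 0.26
screw1 [0.6726 0.1902 0.0759] 0.23
screw2 [0.6083 0.1655 0.0441] 0.21
screw3 [0.6258 0.312  0.0768] 0.35
footscrew [0.5781 0.1482 0.0085] 0.16
spacer holes [[0.492, -0.2638, 0.014], [0.4752, -0.3432, 0.014]] [ 0.4836108  -0.30348281  0.014     ] 0.08113023831025995 -101.90323760934052
spacer corners [[0.5149, -0.255, 0.014], [0.4935, -0.3613, 0.014], [0.4502, -0.3524, 0.014], [0.4729, -0.2464, 0.014]] [ 0.48288576 -0.30378388  0.014     ] 0.10840391074619661 -101.39685612180801
cover holes [[0.4794, -0.0111, 0.01], [0.4642, -0.0888, 0.01]] [ 0.47180252 -0.04992799  0.01      ] 0.07919072667985985 -101.08237022780622
cover corners [[0.5153, 0.0192, 0.01], [0.4872, -0.1282, 0.01], [0.4294, -0.1193, 0.01], [0.4571, 0.0283, 0.01]] [ 0.47225399 -0.05000642  0.01      ] 0.15007101211617055 -100.80026078313932
```

```bash
python3 -m jog '{"linear":[[18,21.7,-13],[18,21.7,-13],[18,21.7,-13],[18,21.7,-13],[18,21.7,-13],[18,21.7,-13],[18,21.7,-13],[18,21.7,-13],[18,21.7,-13],[18,21.7,-13],[18,21.7,-13],[17,22.3,-13]],"turn":[0.9,0.9,0.9,0.9,0.9,0.9,0.9,0.9,0.9,0.9,0.9,0.7]}' 0.9
python3 - <<'E'
from h import *
# seat estimates from top view corner rays at known heights
T=lambda x,y:(145+x/4,150+y/4)
yaw=np.radians(21);ex=np.array([np.cos(yaw),np.sin(yaw)])
s,c=np.sin(np.radians(25)),np.cos(np.radians(25))
bar=[(T(80,190),15),(T(247,118),15),(T(265,152),-15),(T(98,222),-15)]
P=np.array([ray("top",*p,.078+x*s/1000)[:2] for p,x in bar]);print("bar",P.round(4).tolist(),P.mean(0))
bk=[(T(48,145),52),(T(250,66),52),(T(302,187),-52),(T(105,265),-52)]
P=np.array([ray("top",*p,.078-.018*c+x*s/1000)[:2] for p,x in bk]);m=P.mean(0)
print("bk",P.round(4).tolist(),m,"seat",m-ex*.018*s, [np.degrees(np.arctan2(*(P[i]-P[j])[::-1])) for i,j in((0,1),(3,2),(0,3),(1,2))])
print(sense()["tcp_pos"],sense()["q"])
cv2.imwrite("pics/s1.png",cv2.cvtColor(snapshot("scene"),cv2.COLOR_RGB2BGR))
E
```

```text
t: 1.6
tcp_pos: [0.4833, -0.3029, 0.248]
tool_rot: [0.774, 0.633, -0.0, -0.0]
force: [-0.9, 0.4, 1.2]
finger_gap: 0.903
gripper_force: 0.0
bar [[0.5999, 0.3034], [0.6486, 0.1805], [0.625, 0.1701], [0.5774, 0.2941]] [0.61270503 0.23701661]
bk [[0.6338, 0.327], [0.687, 0.1779], [0.6021, 0.1488], [0.5481, 0.2984]] [0.61775282 0.23800561] seat [0.61065096 0.23527946] [np.float64(109.63530004788477), np.float64(109.85989238184712), np.float64(18.46055619681534), np.float64(18.894193713354603)]
[ 0.48333338 -0.30292536  0.24795324] [-7.55696685e-01  6.78424356e-01  1.69372890e+00  9.33849052e-06
  7.69907582e-01 -5.54815791e-01]
```

```bash
python3 -m jog '{"linear":[[0,-0.5,-25],[0,0,-25],[0,0,-25],[0,0,0]],"turn":[0,0,0,0]}' 0.8
python3 - <<'E'
from h import *
print(sense()["tcp_pos"])
t=cv2.cvtColor(snapshot("top"),cv2.COLOR_RGB2BGR);s=cv2.cvtColor(snapshot("scene"),cv2.COLOR_RGB2BGR)
cv2.imwrite("pics/s2.png",cv2.resize(s[130:230,300:400],None,fx=5,fy=5,interpolation=cv2.INTER_CUBIC))
E
```

```text
t: 2.15
tcp_pos: [0.482, -0.3038, 0.1719]
tool_rot: [0.775, 0.632, -0.0, -0.002]
force: [0.3, -0.1, 0.1]
finger_gap: 0.797
gripper_force: 0.0
[ 0.4820426  -0.30375947  0.17193547]
```

View pics/s2.png

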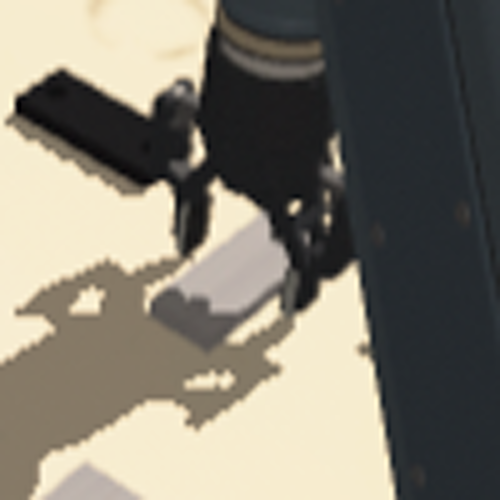

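The fingers straddle the grey spacer, with tips at crop (185,245) and (300,305) just above the table. Closing now.

```bash
python3 -m jog '{"linear":[[0,0,0],[0,0,0],[0,0,0],[0,0,0],[0,0,0]],"turn":[0,0,0,0,0]}' 0 60
python3 -m jog '{"linear":[[0,0,20],[0,0,40],[0,0,40],[0,0,0]],"turn":[0,0,0,0]}'
```

```text
t: 2.88
tcp_pos: [0.4832, -0.3046, 0.1752]
tool_rot: [0.775, 0.632, 0.0, 0.001]
force: [0.5, 1.0, 7.1]
finger_gap: 0.491
gripper_force: 62.6
t: 3.38
tcp_pos: [0.4836, -0.3048, 0.2768]
tool_rot: [0.775, 0.632, 0.0, 0.004]
force: [0.0, -0.0, -2.1]
finger_gap: 0.494
gripper_force: 61.8
```

```bash
cat >> h.py <<'E'
SN,CS=np.sin(np.radians(25)),np.cos(np.radians(25))
def frame(yaw,o):  # seat point -> world, mm
    a=np.radians(yaw);h=np.array([np.cos(a),np.sin(a),0]);y=np.array([-h[1],h[0],0]);u=np.array([0,0,1.])
    return lambda x,yy,z:np.r_[o,.078]+(x*(h*CS+u*SN)+yy*y+z*(-h*SN+u*CS))/1000
E
python3 - <<'E'
from h import *
out=[];Q={}
for n,box in(("top",(145,150,100,75)),("scene",(125,240,110,110))):
    im=cv2.cvtColor(snapshot(n),cv2.COLOR_RGB2BGR);x,y,w,h=box
    k=6;c=cv2.resize(im[y:y+h,x:x+w],None,fx=k,fy=k,interpolation=cv2.INTER_CUBIC)
    hsv=cv2.cvtColor(c,cv2.COLOR_BGR2HSV)
    m=((hsv[...,1]<25)&(hsv[...,2]>170)).astype(np.uint8)*255
    m=cv2.morphologyEx(m,cv2.MORPH_CLOSE,np.ones((9,9)))
    cs,_=cv2.findContours(m,0,2);cc=cv2.convexHull(max(cs,key=cv2.contourArea))
    e=cv2.approxPolyN(cc,4)[0].astype(float);Q[n]=(e+.5)/k-.5+[x,y];print(n,Q[n].round(1).tolist(),cv2.contourArea(cc)/k/k)
    out.append((n,c,e,k,x,y))
# seat from top corners
P=Q["top"];P=P[np.argsort(np.arctan2(*(P-P.mean(0)).T[::-1]))]  # around
img=[]
F=frame(20.3,[.6117,.2361])
for n,c,e,k,x,y in out:
    for p in e.astype(int): cv2.circle(c,tuple(map(int,p)),3,(0,0,255),-1)
    for yy in(40,-40):
        a,b=[tuple(((proj(n,F(0,yy,z))-[x,y]+.5)*k).astype(int).tolist()) for z in(0,39)]
        cv2.line(c,a,b,(0,255,0),1)
    for q in[(52,79,-18),(52,-79,-18),(-52,-79,-18),(-52,79,-18)]:
        cv2.circle(c,tuple(((proj(n,F(*q))-[x,y]+.5)*k).astype(int).tolist()),3,(255,0,0),-1)
    img.append(c[:450])
h=min(i.shape[0] for i in img);o=np.hstack([i[:h] for i in img]);o=cv2.resize(o,None,fx=.63,fy=.63,interpolation=cv2.INTER_AREA);cv2.imwrite("pics/stand.png",o);print(o.shape)
E
```

```text
top [[223.9, 203.9], [164.6, 201.9], [156.4, 185.9], [206.2, 165.2]] 1437.2083333333333
scene [[192.4, 258.9], [167.9, 323.1], [140.8, 312.1], [172.1, 250.2]] 1766.7777777777776
(284, 794, 3)
```

View pics/stand.png

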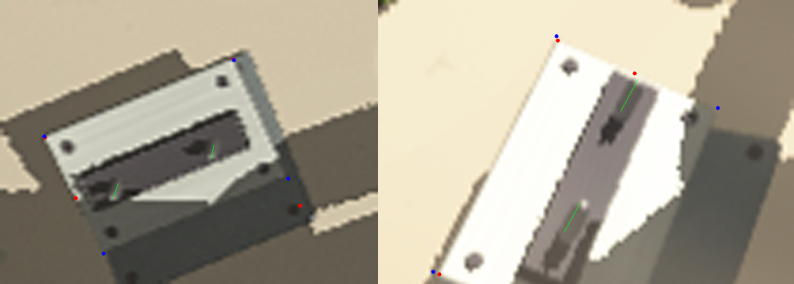

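```bash
python3 - <<'E'
from h import *
Q={};crops=[]
for n,(x,y,w,h) in(("top",(145,150,95,75)),("scene",(125,240,105,110))):
    im=cv2.imread(f"pics/{n}0.png");k=8
    c=cv2.resize(im[y:y+h,x:x+w],None,fx=k,fy=k,interpolation=cv2.INTER_CUBIC)
    hsv=cv2.cvtColor(c,cv2.COLOR_BGR2HSV);m=((hsv[...,1]<26)&(hsv[...,2]>185)).astype(np.uint8)*255
    m=cv2.morphologyEx(m,cv2.MORPH_OPEN,np.ones((9,9)))
    cs,_=cv2.findContours(m,0,2);cs=[q for q in cs if cv2.contourArea(q)>3000]
    cc=cv2.convexHull(np.vstack(cs));e=cv2.approxPolyN(cc,4)[0].astype(float)
    q=(e+.5)/k-.5+[x,y];Q[n]=q
    for p in e.astype(int): cv2.circle(c,tuple(map(int,p)),5,(0,0,255),-1)
    crops.append(c)
    print(n,q.round(1).tolist())
F=frame(20.3,[.6117,.2361]);cn=[(52,79,-18),(52,-79,-18),(-52,-79,-18),(-52,79,-18)]
W=[]
R={n:[] for n in Q}
for i,cq in enumerate(cn):
    pw=F(*cq);
    m={n:min(Q[n],key=lambda p:np.linalg.norm(p-proj(n,pw))) for n in Q}
    for n in Q:R[n].append(ray(n,*m[n],pw[2])[:2])
    print(cq,"tri",tri(m["top"],m["scene"]),"pred",pw.round(4),"top",R["top"][-1].round(4),"scene",R["scene"][-1].round(4))
a=crops[0][:600];b=crops[1][:600]
o=np.hstack([a,b[:600]]);o=cv2.resize(o,(798,int(600*798/o.shape[1])),interpolation=cv2.INTER_AREA)
cv2.imwrite("pics/stand2.png",o);print(o.shape)
# tip highlight in scene
tipz=.1133;print("tip b? scene",ray("scene",179.5,293.7,tipz), [F(0,s,39).round(4) for s in(40,-40)])
E
```

```text
top [[189.3, 204.3], [155.2, 186.8], [172.3, 179.8], [215.6, 194.6]]
scene [[189.2, 331.4], [140.7, 312.2], [172.1, 250.3], [214.3, 268.6]]
(52, 79, -18) tri (array([0.63030273, 0.32993534, 0.08693558]), np.float64(0.5062272768581693)) pred [0.6356 0.3292 0.0837] top [0.6323 0.3323] scene [0.6316 0.3287]
(52, -79, -18) tri (array([0.64272136, 0.18254098, 0.10809458]), np.float64(14.292427991449358)) pred [0.6904 0.181  0.0837] top [0.6036 0.1555] scene [0.6876 0.1832]
(-52, -79, -18) tri (array([0.60031166, 0.15655592, 0.04994299]), np.float64(2.4781052104992796)) pred [0.602  0.1483 0.0397] top [0.6092 0.1636] scene [0.6013 0.1495]
(-52, 79, -18) tri (array([ 0.59279462,  0.26758291, -0.05806   ]), np.float64(0.02565300771155421)) pred [0.5472 0.2965 0.0397] top [0.5823 0.2434] scene [0.5456 0.2953]
(299, 798, 3)
tip b? scene [0.5791107  0.26744508 0.1133    ] [array([0.5824, 0.2679, 0.1133]), array([0.6101, 0.1929, 0.1133])]
```

View pics/stand2.png

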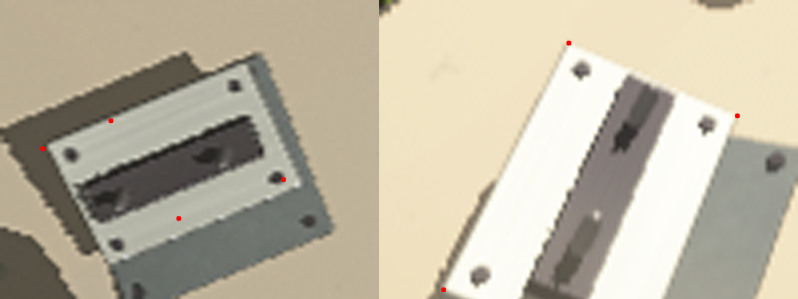

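Both views show the stand: the backing plate corners are in the scene view, and the near pin tip is the highlight at crop (596,215). The pins lean towards the robot, and the yaw is about 21°. Carrying the spacer over.

```bash
python3 -m jog '{"linear":[[9.2,44.5,10],[9.2,44.5,10],[9.2,44.5,4],[9.2,44.5,0],[9.2,44.5,0],[9.2,44.5,0],[9.2,44.5,0],[9.2,44.5,0],[9.2,44.5,0],[9.2,44.5,0],[9.2,44.5,0],[10,44.5,0]],"turn":[0.5,0.5,0.5,0.5,0.5,0.5,0.5,0.6,0.6,0.6,0.6,0.6]}'
python3 -m jog '{"linear":[[0,0,0],[0,0,0]],"turn":[0,0]}'
python3 - <<'E'
from h import *
s=sense();print(s["tcp_pos"],s["q"])
F=frame(21,[.6103,.2362]);cr=[]
for n in("top","scene"):
    im=cv2.cvtColor(snapshot(n),cv2.COLOR_RGB2BGR);cv2.imwrite(f"pics/h1_{n}.png",im)
    a=proj(n,F(0,0,39));x,y=(a-[45,45]).astype(int);x=max(x,0)
    cr.append(cv2.resize(im[y:y+90,x:x+90],(400,400),interpolation=cv2.INTER_CUBIC));print(n,x,y)
cv2.imwrite("pics/h1.png",np.hstack(cr))
E
```

```text
t: 4.97
tcp_pos: [0.5934, 0.2311, 0.2951]
tool_rot: [0.567, 0.824, -0.002, -0.002]
force: [0.4, -0.4, -1.7]
finger_gap: 0.497
gripper_force: 61.7
t: 5.22
tcp_pos: [0.5931, 0.2296, 0.2956]
tool_rot: [0.567, 0.824, -0.002, -0.001]
force: [-0.1, -0.3, -1.3]
finger_gap: 0.496
gripper_force: 61.7
[0.59313941 0.22959196 0.2956369 ] [ 1.93995077e-01  6.74213826e-01  1.49375769e+00 -5.91576123e-04
  9.78102207e-01 -1.70353565e-01]
top 142 152
scene 141 231
```

View pics/h1.png

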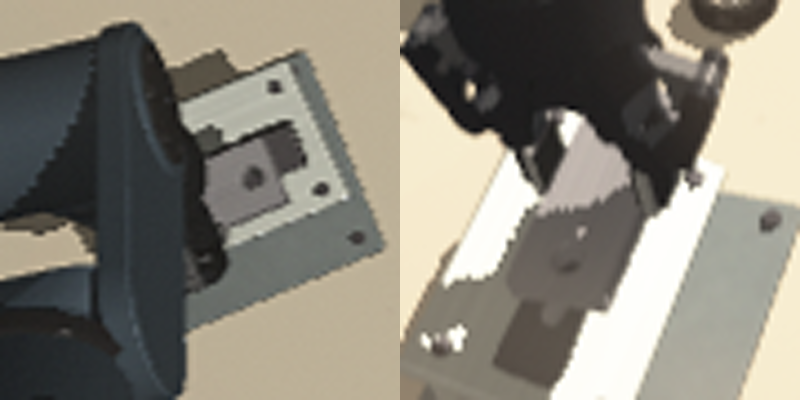

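```bash
python3 - <<'E'
from h import *
F=frame(21,[.6103,.2362])
zt=.1346
a=ray("top",142+254/4.444-.4,152+178/4.444-.4,zt);b=ray("scene",141+166/4.444-.4,231+255/4.444-.4,zt)
s=sense();R=s["tool_rot"];ang=np.degrees(2*np.arctan2(R[1],R[0]))-90;print("tool yaw",ang)
l=np.array([-np.sin(np.radians(ang)),np.cos(np.radians(ang)),0]);e=np.array([l[1],-l[0],0])
p=s["tcp_pos"]
for n,h,sg in(("top -40",a,-1),("scene +40",b,1)):
    d=h-p;print(n,h.round(4),"rel tcp: along x",d@e*1000,"along y",d@l*1000)
print("tips pred",F(0,40,39).round(4),F(0,-40,39).round(4))
t=ray("scene",179.5,293.7,.1133);print("tip+40 scene",t)
E
```

```text
tool yaw 20.796307178566096
top -40 [0.6069 0.1931 0.1346] rel tcp: along x -0.11630559792529618 along y -38.04610058288809
scene +40 [0.5778 0.2673 0.1346] rel tcp: along x -0.9978674195283599 along y 41.728846306781094
tips pred [0.5806 0.2676 0.1133] [0.6092 0.193  0.1133]
tip+40 scene [0.5791107  0.26744508 0.1133    ]
```

```bash
python3 -m jog '{"linear":[[2.5,0,-4],[0,0,-7],[0,0,0]],"turn":[0,0,0]}'
python3 -m jog '{"linear":[[1.9,0.7,-3],[1.9,0.7,-3],[0,0,0]],"turn":[0,0,0]}'
python3 - <<'E'
from h import *
F=frame(21,[.6103,.2362]);cr=[]
for n in("top","scene"):
    im=cv2.cvtColor(snapshot(n),cv2.COLOR_RGB2BGR)
    x,y=dict(top=(142,152),scene=(141,231))[n]
    cr.append(cv2.resize(im[y:y+90,x:x+90],(400,400),interpolation=cv2.INTER_CUBIC))
cv2.imwrite("pics/h2.png",np.hstack(cr))
E
```

```text
t: 5.7
tcp_pos: [0.5962, 0.2292, 0.2858]
tool_rot: [0.568, 0.823, -0.001, -0.001]
force: [0.5, -0.1, -1.4]
finger_gap: 0.491
gripper_force: 61.7
t: 6.08
tcp_pos: [0.6004, 0.2313, 0.2804]
tool_rot: [0.567, 0.824, -0.0, -0.0]
force: [0.3, -0.0, -2.0]
finger_gap: 0.493
gripper_force: 61.7
```

View pics/h2.png

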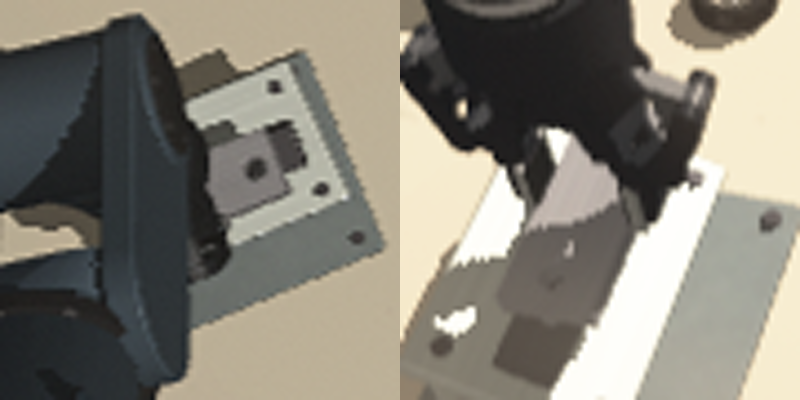

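No contact force yet. The near hole at crop (552,278) now looks filled by the pin. I'll go on lowering until it touches.

```bash
python3 -m jog '{"linear":[[0.5,0,-3],[0.5,0,-2],[0,0,0]],"turn":[0,0,0]}'
```

```text
t: 6.55
tcp_pos: [0.6012, 0.2312, 0.2754]
tool_rot: [0.567, 0.823, -0.0, -0.0]
force: [-0.3, 0.3, -2.1]
finger_gap: 0.495
gripper_force: 61.7
```

```bash
python3 -m jog '{"linear":[[0.7,0.3,-2],[0,0,0]],"turn":[0,0]}'; python3 -m jog '{"linear":[[0.7,0.3,-2],[0,0,0]],"turn":[0,0]}'
```

```text
t: 6.8
tcp_pos: [0.6016, 0.2313, 0.2733]
tool_rot: [0.567, 0.823, -0.001, -0.001]
force: [-2.3, -1.3, -1.0]
finger_gap: 0.494
gripper_force: 61.7
t: 7.05
tcp_pos: [0.6021, 0.2314, 0.2717]
tool_rot: [0.567, 0.823, -0.001, -0.001]
force: [-4.3, -3.2, 1.0]
finger_gap: 0.496
gripper_force: 62.1
```

```bash
python3 -m jog '{"linear":[[0,0,0],[0,0,0],[0,0,0]],"turn":[0,0,0]}' 0.85
python3 -m jog '{"linear":[[0,0,40],[-10,0,60],[-20,0,60],[-40,0,0],[-50,0,0],[0,-60,0],[0,-60,0],[0,-60,0]],"turn":[0,0,0,0,0,0,0,0]}'
python3 - <<'E'
from h import *
cr=[]
for n in("top","scene"):
    im=cv2.cvtColor(snapshot(n),cv2.COLOR_RGB2BGR)
    x,y=dict(top=(142,152),scene=(131,231))[n]
    cr.append(cv2.resize(im[y:y+90,x:x+90],(400,400),interpolation=cv2.INTER_CUBIC))
cv2.imwrite("pics/h3.png",np.hstack(cr))
E
```

```text
t: 7.42
tcp_pos: [0.6033, 0.232, 0.2721]
tool_rot: [0.567, 0.824, 0.001, 0.001]
force: [0.1, 0.7, 0.5]
finger_gap: 0.846
gripper_force: 0.0
t: 8.43
tcp_pos: [0.4829, 0.0506, 0.4316]
tool_rot: [0.567, 0.824, 0.001, 0.001]
force: [1.7, -1.1, 0.3]
finger_gap: 0.847
gripper_force: 0.0
```

View pics/h3.png

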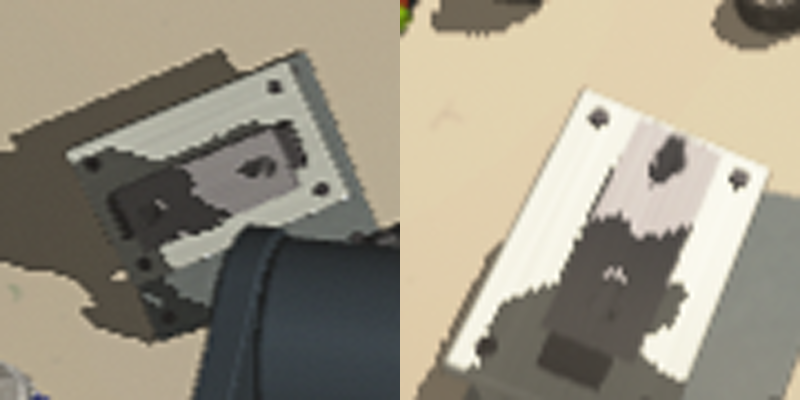

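Spacer seated on the bar, by the look of it; both pins stand through its holes (top crop (258,168) and (158,208)). I'll check that numerically.

```bash
python3 - <<'E'
from h import *
F=frame(21,[.6103,.2362])
for z in(14,20):
  print(z,"scene",[proj("scene",F(x,-55,z)).round(1).tolist() for x in(22,-22)],"top",[proj("top",F(x,-55,z)).round(1).tolist() for x in(22,-22)])
print("seen scene",[(131+(u-400)/4.444,231+v/4.444) for u,v in((642,117),(722,155))],"top",[(142+u/4.444,152+v/4.444) for u,v in((281,128),(300,185))])
s=sense();print(s["q"],s["tcp_pos"])
E
```

```text
14 scene [[183.6, 256.6], [202.5, 264.8]] top [[202.4, 180.7], [208.8, 194.1]]
20 scene [[184.3, 255.2], [203.3, 263.5]] top [[202.3, 181.2], [208.8, 194.7]]
seen scene [(185.45544554455446, 257.3276327632763), (203.45724572457246, 265.87848784878486)] top [(205.23132313231324, 180.8028802880288), (209.5067506750675, 193.62916291629162)]
[-0.13262445  0.3046242   1.74018685 -0.00211473  1.09436327 -0.48920261] [0.48358287 0.04723604 0.43151306]
```

```bash
python3 -m jog '{"linear":[[-1.5,-12,-22],[-1.5,-12,-22],[-1.5,-12,-22],[-1.5,-12,-22],[-1.5,-12,-22],[-1.5,-12,-22],[-1.5,-12,-22],[-1,-13,-22],[0,0,0],[0,0,0]],"turn":[-0.8,-0.8,-0.8,-0.8,-0.8,-0.8,-0.8,-0.75,0,0]}' 0.95
python3 - <<'E'
from h import *
s=sense();R=s["tool_rot"];print("tool yaw",np.degrees(2*np.arctan2(R[1],R[0]))-90,s["tcp_pos"])
E
```

```text
t: 9.78
tcp_pos: [0.4719, -0.0447, 0.2555]
tool_rot: [0.771, 0.637, 0.0, 0.0]
force: [0.7, -0.3, 0.2]
finger_gap: 0.949
gripper_force: 0.0
tool yaw -10.808941020657244 [ 0.47185637 -0.04468058  0.25551263]
```

```bash
python3 -m jog '{"linear":[[0,-4.5,-30],[0,0,-30],[0,0,-18],[0,0,0],[0,0,0]],"turn":[0,0,0,0,0]}' 0.95
python3 -m jog '{"linear":[[0,0,0],[0,0,0],[0,0,0],[0,0,0],[0,0,0]],"turn":[0,0,0,0,0]}' 0 60
```

```text
t: 10.4
tcp_pos: [0.472, -0.0494, 0.178]
tool_rot: [0.771, 0.637, 0.001, 0.001]
force: [1.1, -0.2, 0.6]
finger_gap: 0.951
gripper_force: 0.0
t: 11.02
tcp_pos: [0.4655, -0.0484, 0.1829]
tool_rot: [0.77, 0.638, -0.005, -0.006]
force: [-19.0, -5.1, 64.3]
finger_gap: 0.0
gripper_force: 37.0
```

The fingers closed above the plate and pressed on it. Back up.

```bash
python3 -m jog '{"linear":[[0,0,20],[0,0,30],[0,0,30],[0,0,0]],"turn":[0,0,0,0]}' 0.95
python3 -m jog '{"linear":[[-40,0,40],[-40,0,40],[-10,-60,0],[0,-60,0],[0,-60,0],[0,-20,0],[0,0,0]],"turn":[0,0,0,0,0,0,0]}'
python3 - <<'E'
from h import *
t=cv2.cvtColor(snapshot("top"),cv2.COLOR_RGB2BGR);s=cv2.cvtColor(snapshot("scene"),cv2.COLOR_RGB2BGR)
cv2.imwrite("pics/c_top.png",t);cv2.imwrite("pics/c_scene.png",s)
a=cv2.imread("pics/top0.png")
for nm,im,b,K in(("top",t,(255,205,340,265),"top"),("scene",s,(265,210,350,290),"scene")):
    x0,y0,x1,y1=b;c=cv2.resize(im[y0:y1,x0:x1],None,fx=4,fy=4,interpolation=cv2.INTER_CUBIC);cv2.imwrite(f"pics/cc_{nm}.png",c)
    hsv=cv2.cvtColor(c,cv2.COLOR_BGR2HSV)
    m=((hsv[...,1]<40)&(hsv[...,0]>100)|(hsv[...,1]<20)).astype(np.uint8)*255
    m=cv2.morphologyEx(m,cv2.MORPH_CLOSE,np.ones((5,5)));m=cv2.morphologyEx(m,cv2.MORPH_OPEN,np.ones((9,9)))
    cs,_=cv2.findContours(m,0,2)
    for q in sorted(cs,key=cv2.contourArea)[-2:]:
        r=cv2.minAreaRect(q);bx=cv2.boxPoints(r)/4+[x0,y0];P=np.array([ray(K,*p,.01) for p in bx])
        print(nm,cv2.contourArea(q)/16,P.mean(0).round(4),P[:,:2].round(4).tolist())
E
```

```text
t: 11.52
tcp_pos: [0.4721, -0.0498, 0.2594]
tool_rot: [0.771, 0.637, 0.002, 0.003]
force: [-0.5, -0.3, -0.1]
finger_gap: 0.853
gripper_force: 0.0
t: 12.4
tcp_pos: [0.3812, -0.2504, 0.3363]
tool_rot: [0.772, 0.636, 0.0, -0.001]
force: [-0.4, -0.1, -0.3]
finger_gap: 0.947
gripper_force: 0.0
top 888.3125 [ 0.4743 -0.0498  0.01  ] [[0.4589, 0.0278], [0.5167, 0.0171], [0.4894, -0.1276], [0.432, -0.1164]]
```

```bash
python3 -m jog '{"linear":[[23.2,50.3,0],[23.2,50.3,-20],[23.2,50.3,-30],[23.2,50.3,-30],[0,0,-30],[0,0,-30],[0,0,-20],[0,0,0],[0,0,0]],"turn":[0,0,0,0,0,0,0,0,0]}' 0.95
python3 - <<'E'
from h import *
print(sense()["tcp_pos"],sense()["force"])
E
```

```text
t: 13.62
tcp_pos: [0.4736, -0.0483, 0.1781]
tool_rot: [0.77, 0.637, -0.0, -0.0]
force: [-0.9, -0.8, -0.6]
finger_gap: 0.953
gripper_force: 0.0
[ 0.47356502 -0.04826953  0.17807213] [-0.90338924 -0.78071984 -0.64659449]
```

```bash
python3 -m jog '{"linear":[[0.5,-0.5,-9],[0,0,0],[0,0,0]],"turn":[0,0,0]}' 0.85
python3 -m jog '{"linear":[[0,0,0],[0,0,0],[0,0,0]],"turn":[0,0,0]}' 0.5 60
```

```text
t: 14.0
tcp_pos: [0.4744, -0.0499, 0.1687]
tool_rot: [0.771, 0.637, 0.0, 0.0]
force: [-1.0, -0.1, 0.0]
finger_gap: 0.848
gripper_force: 0.0
t: 14.38
tcp_pos: [0.4744, -0.0499, 0.1691]
tool_rot: [0.771, 0.637, 0.0, 0.0]
force: [-0.5, 0.9, 5.3]
finger_gap: 0.68
gripper_force: 64.3
```

```bash
python3 -m jog '{"linear":[[0,0,30],[0,0,50],[0,0,50],[17.3,40.1,0],[17.3,40.1,0],[17.3,40.1,0],[17.3,40.1,0],[17.3,40.1,0],[17.3,40.1,0],[17.3,40.1,0],[0,0,0],[0,0,0]],"turn":[0,0,0,0.91,0.91,0.91,0.91,0.91,0.91,0.9,0,0]}'
python3 -m jog '{"linear":[[0,0,0],[0,0,0]],"turn":[0,0]}'
python3 - <<'E'
from h import *
s=sense();R=s["tool_rot"];print("yaw",np.degrees(2*np.arctan2(R[1],R[0]))-90,s["tcp_pos"])
cr=[]
for n in("top","scene"):
    im=cv2.cvtColor(snapshot(n),cv2.COLOR_RGB2BGR)
    x,y=dict(top=(142,152),scene=(131,231))[n]
    cr.append(cv2.resize(im[y:y+90,x:x+90],(400,400),interpolation=cv2.INTER_CUBIC))
cv2.imwrite("pics/h4.png",np.hstack(cr))
# hole blob in top near predicted -40 hole
zt=s["tcp_pos"][2]-.159;a=np.radians(20.9);l=np.array([-np.sin(a),np.cos(a),0]);e=np.array([l[1],-l[0],0])
for n,sg in(("top",-1),("scene",1)):
    im=snapshot(n);p=np.r_[s["tcp_pos"][:2],zt]+l*sg*.0405;q=proj(n,p);x,y=(q-6).round().astype(int)
    g=cv2.resize(cv2.cvtColor(im[y:y+13,x:x+13],cv2.COLOR_RGB2GRAY),None,fx=8,fy=8,interpolation=cv2.INTER_CUBIC)
    print(n,q,"\n",cv2.cvtColor(im[y:y+13,x:x+13],cv2.COLOR_RGB2GRAY),x,y)
E
```

```text
t: 15.88
tcp_pos: [0.5946, 0.2307, 0.2977]
tool_rot: [0.567, 0.824, -0.001, -0.001]
force: [-0.7, 0.5, -2.0]
finger_gap: 0.686
gripper_force: 66.0
t: 16.12
tcp_pos: [0.5953, 0.2299, 0.2985]
tool_rot: [0.568, 0.823, -0.0, -0.0]
force: [-0.2, -0.2, -1.9]
finger_gap: 0.679
gripper_force: 66.0
yaw 20.83335426119619 [0.59529064 0.22988946 0.29846217]
top [198.71696053 190.40851881] 
 [[124 127 125 122 120 122 123 123 122 121 123 127 127]
 [124 121 122 122 122 123 123 123 123 126 126 125 122]
 [123 124 123 125 123 124 125 127 127 123 121 122 124]
 [124 123 124 124 128 126 121 122 123 120 121 125 125]
 [122 124 127 116  95  63  63 102 124 126 126 128 127]
 [126 125 131 104  67  54  50  66 115 127 126 126 126]
 [121 124 125 101  66  53  53  49 111 127 126 126 124]
 [124 126 132  95  60  56  52  65 114 127 125 125 125]
 [127 127 129 101  70  53  54  95 121 125 125 125 125]
 [129 128 127 128 117 110 121 126 127 126 127 126 127]
 [129 127 126 123 125 126 126 126 125 126 127 127 127]
 [127 126 125 127 126 126 127 126 126 126 125 123 124]
 [118 128 127 126 126 126 127 126 125 124 124 124 127]] 193 184
scene [176.11681815 285.9666938 ] 
 [[ 91  92  92  93  92  92  90  91  93  94  93  93  93]
 [ 92  92  93  93  93  92  91  93  94  94  93 103 153]
 [ 92 102 146  93  93  92  92  95  95  94 104 158 180]
 [102 154 174  94  94  94  98  99  98 104 158 185 181]
 [108 177 136  94  94  96  98  98  96 103 142 142 142]
 [101 136  95  93  91  95  95  95  94  95  94  95  96]
 [151 147  94  88  89  93 102 143 142 115  94  95  96]
 [141 137  94  86  98 151 202 217 213 111  94  97  97]
 [ 97  97  93  89 131 220 235 235 231  95  96  98  98]
 [ 97  97  94  99 165 235 235 233 178  96  97  98  98]
 [ 98  97  96 101 140 183 191 177  99  98  99  99  97]
 [ 98  97  97  99 100 100 114  99  99  99 100 100  98]
 [ 98  97  99 100 100 100  99 100  99 101 101  99  99]] 170 280
```

```bash
python3 -m jog '{"linear":[[-0.5,0.5,-10],[0,0,-10],[0,0,0],[0,0,0]],"turn":[0,0,0,0]}'
python3 -m jog '{"linear":[[3.8,1.9,-4],[0.6,0,-3],[0.6,0,-2],[0,0,0],[0,0,0]],"turn":[0,0,0,0,0]}'
```

```text
t: 16.82
tcp_pos: [0.595, 0.2314, 0.2782]
tool_rot: [0.567, 0.824, -0.0, -0.0]
force: [0.9, -0.4, -1.7]
finger_gap: 0.681
gripper_force: 66.0
t: 17.45
tcp_pos: [0.6, 0.2332, 0.2692]
tool_rot: [0.567, 0.824, -0.0, 0.0]
force: [1.3, -2.8, -2.3]
finger_gap: 0.682
gripper_force: 66.0
```

```bash
python3 -m jog '{"linear":[[0.8,-0.5,-2],[1,0.3,-2],[0,0,0]],"turn":[0,0,0]}'
```

```text
t: 17.82
tcp_pos: [0.6008, 0.2331, 0.2681]
tool_rot: [0.567, 0.824, -0.001, -0.001]
force: [-6.6, -3.2, 13.6]
finger_gap: 0.683
gripper_force: 67.7
```

```bash
python3 -m jog '{"linear":[[-1,0,1],[0,0,0],[0,0,0],[0,0,0]],"turn":[0,0,0,0]}' 0.95
python3 -m jog '{"linear":[[0,0,40],[-10,0,60],[-30,0,50],[-60,0,0],[-60,0,0],[0,-60,0],[0,-60,0],[0,-60,0],[0,-60,0],[0,0,0]],"turn":[0,0,0,0,0,0,0,0,0,0]}'
python3 - <<'E'
from h import *
F=frame(21,[.6103,.2362]);cr=[]
for n in("top","scene"):
    im=cv2.cvtColor(snapshot(n),cv2.COLOR_RGB2BGR);cv2.imwrite(f"pics/k_{n}.png",im)
    x,y=dict(top=(137,147),scene=(131,231))[n]
    cr.append(cv2.resize(im[y:y+90,x:x+90],(400,400),interpolation=cv2.INTER_CUBIC))
    print(n,[(proj(n,F(a,b,24))-[x,y]).round(1).tolist() for a,b in((30,75),(30,-75),(-30,-75),(-30,75))])
cv2.imwrite("pics/h5.png",np.hstack(cr))
E
```

```text
t: 18.32
tcp_pos: [0.6009, 0.2332, 0.2662]
tool_rot: [0.567, 0.824, -0.0, -0.0]
force: [-0.0, -1.1, -1.0]
finger_gap: 0.949
gripper_force: 0.0
t: 19.58
tcp_pos: [0.4414, -0.0106, 0.4167]
tool_rot: [0.57, 0.822, -0.0, 0.001]
force: [-0.4, 0.1, 0.2]
finger_gap: 0.946
gripper_force: 0.0
top [[21.9, 49.7], [70.6, 29.3], [79.3, 47.8], [31.4, 67.9]]
scene [[24.2, 75.3], [53.7, 14.5], [79.3, 25.8], [53.7, 87.1]]
```

View pics/h5.png

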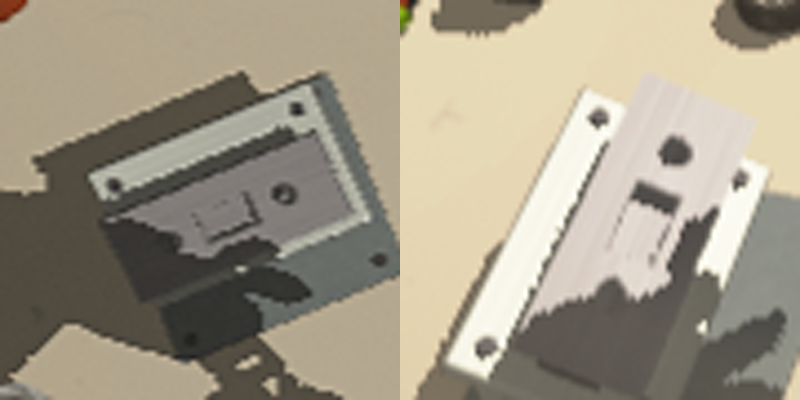

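```bash
python3 -m jog '{"linear":[[36.2,37.4,0],[36.2,37.4,0],[36.2,37.4,0],[36.2,37.4,-20],[36.2,37.4,-30],[0,0,-40],[0,0,-30],[0,0,-10],[0,0,0],[0,0,0]],"turn":[0,0,0,0,0,0,0,0,0,0]}' 0 30
python3 -m jog '{"linear":[[0,0,-3],[0,0,0]],"turn":[0,0]}'
python3 -m jog '{"linear":[[0,0,-2],[0,0,0]],"turn":[0,0]}'
```

```text
t: 20.92
tcp_pos: [0.6222, 0.1806, 0.2881]
tool_rot: [0.567, 0.824, 0.001, 0.001]
force: [0.6, -0.7, 1.1]
finger_gap: -0.002
gripper_force: 0.0
t: 21.18
tcp_pos: [0.6219, 0.1799, 0.2841]
tool_rot: [0.567, 0.824, 0.0, 0.0]
force: [0.7, -0.8, -0.2]
finger_gap: -0.003
gripper_force: 0.0
t: 21.42
tcp_pos: [0.6217, 0.18, 0.2814]
tool_rot: [0.567, 0.824, -0.0, -0.0]
force: [-1.1, -0.1, 0.3]
finger_gap: -0.001
gripper_force: 0.0
```

```bash
python3 -m jog '{"linear":[[0,-2,-3],[0,0,0]],"turn":[0,0]}'
python3 -m jog '{"linear":[[0,0,-2],[0,0,0]],"turn":[0,0]}'
python3 -m jog '{"linear":[[0,0,-2],[0,0,0]],"turn":[0,0]}'
```

```text
t: 21.68
tcp_pos: [0.6217, 0.1779, 0.2781]
tool_rot: [0.567, 0.824, -0.0, -0.0]
force: [0.1, -0.5, -0.1]
finger_gap: -0.003
gripper_force: 0.0
t: 21.92
tcp_pos: [0.6217, 0.1781, 0.2762]
tool_rot: [0.567, 0.824, -0.0, -0.0]
force: [-0.3, 0.6, -0.1]
finger_gap: 0.002
gripper_force: 0.0
t: 22.18
tcp_pos: [0.6219, 0.1782, 0.2758]
tool_rot: [0.567, 0.824, 0.0, 0.0]
force: [-1.9, -0.0, 6.5]
finger_gap: -0.003
gripper_force: 3.1
```

Contact at 0.2758, where a fully seated pack should be. I'll press lightly here, then check the other end.

```bash
python3 -m jog '{"linear":[[0,0,-1],[0,0,0]],"turn":[0,0]}'
python3 -m jog '{"linear":[[0,0,45],[-14,37,0],[-14,37,0],[-14.5,36.5,0],[0,0,-30],[0,0,-7],[0,0,0],[0,0,0]],"turn":[0,0,0,0,0,0,0,0]}'
python3 -m jog '{"linear":[[0,0,-3],[0,0,0]],"turn":[0,0]}'
```

```text
t: 22.42
tcp_pos: [0.6218, 0.1782, 0.2756]
tool_rot: [0.567, 0.824, 0.0, 0.0]
force: [-3.2, -0.3, 9.6]
finger_gap: 0.0
gripper_force: 5.1
t: 23.42
tcp_pos: [0.58, 0.2881, 0.2823]
tool_rot: [0.567, 0.823, 0.001, 0.001]
force: [0.2, 0.5, 0.2]
finger_gap: -0.0
gripper_force: 0.0
t: 23.68
tcp_pos: [0.5794, 0.2883, 0.2787]
tool_rot: [0.567, 0.824, 0.0, 0.0]
force: [-0.2, 0.1, -0.2]
finger_gap: 0.001
gripper_force: 0.0
```

```bash
python3 -m jog '{"linear":[[0,0,-2],[0,0,0]],"turn":[0,0]}'
python3 -m jog '{"linear":[[0,0,-2],[0,0,0]],"turn":[0,0]}'
python3 -m jog '{"linear":[[0,0,-1],[0,0,0]],"turn":[0,0]}'
```

```text
t: 23.92
tcp_pos: [0.5792, 0.2886, 0.2763]
tool_rot: [0.567, 0.824, -0.0, -0.0]
force: [0.4, -0.0, -0.6]
finger_gap: 0.002
gripper_force: 0.0
t: 24.18
tcp_pos: [0.5794, 0.2887, 0.2757]
tool_rot: [0.567, 0.824, 0.0, 0.0]
force: [-2.1, -0.6, 7.0]
finger_gap: -0.002
gripper_force: 3.0
t: 24.42
tcp_pos: [0.5794, 0.2887, 0.2755]
tool_rot: [0.567, 0.824, 0.0, 0.0]
force: [-2.6, 0.2, 9.6]
finger_gap: -0.002
gripper_force: 4.9
```

Both ends touch at the same height (0.2757), so the cover lies flat and seated. Retreating and handing in.

```bash
python3 -m jog '{"linear":[[0,0,30],[0,0,60],[-20,0,50],[-50,-20,0],[-50,-40,0],[0,-60,0],[0,-60,0],[0,0,0],[0,0,0]],"turn":[0,0,0,0,0,0,0,0,0]}'
python3 - <<'E'
from h import *
a=cv2.cvtColor(snapshot("scene"),cv2.COLOR_RGB2GRAY);b=cv2.cvtColor(cv2.imread("pics/k_scene.png"),cv2.COLOR_BGR2GRAY)
r=(slice(245,285),slice(175,215));print("far end diff",np.abs(a[r].astype(int)-b[r]).mean())
print(sign_off())
E
```

```text
t: 25.55
tcp_pos: [0.4606, 0.1095, 0.4136]
tool_rot: [0.567, 0.823, 0.0, -0.0]
force: [-0.3, 0.2, -0.1]
finger_gap: -0.001
gripper_force: 0.0
far end diff 4.26375
the job is handed in; nothing more can be done
None
```

I handed the job in at about 25.6 s: the spacer is on the seat, the cover lies on it at the expected height at both ends, and both are released with the arm clear. My first grasp of the cover missed and pressed on it with about 64 N at the wrist (limit 120 N), and I did not re-measure the controller, battery and wheels afterwards.

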